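# Uncover the sockets of the gel power supply

### The job

Open the socket bay of the gel-tank power supply: press the snap tab next to the sliding cover fully in from above, then push the released cover along its guides, over the tab, until the socket bay is completely uncovered. Push it only, never lift it: it must end lying flat in its guides, with the tab left pressed in; leave the things standing around where they are.

Things in the scene. Friction and masses are not known exactly. Their poses are not given: they have to be found in the camera images.
- supply: white bench power supply fixed on the bench, 170 (x) x 260 (y) x 70 mm high to its flat top deck. Origin: centre of its underside; z up; grey front panel towards its -x. Guides on the deck run along its y, centred on x = 0; the cover slides in them along +y, off its seat at the -y end. With the cover gone the socket bay is open: 48 (x) x 52 (y) mm, 25 mm deep, y -96 to -44 mm
- bay (a point): centre of the socket bay's mouth, on the supply at x = 0, y = -70, z = 70 mm (deck level)
- cover: loose flat grey cover plate, 76 (x) x 80 (y) x 5 mm, about 0.12 kg, axes along the supply's. Origin: centre of its underside, at first about x = 0, y = -70, z = 74 mm in the supply's frame. The raised tab lets it move only 2 mm; released, it slides on its runners with 2 N or less for up to 110 mm towards +y, to an end wall. The bay is clear after 66 mm
- rib (a point): on the cover: middle of the -y face (the face to push) of its upright cross rib, 86.5 mm above the bench. Rib: 50 mm long (x), 7 mm thick, rising 15 mm from the plate's top (top 94 mm above the bench); 45 mm of flat plate lie behind it (-y), its top 79 mm above the bench. Two small gussets lean on its +y side
- tab (a joint): travel of the snap tab in m: 0 = fully up (blocks the cover), 0.011 = fully in, at its stop. Slides straight down at about 4 to 6 N with no spring: it stays where it is left. From about 0.009 the cover passes over it
- tab_top (a point): centre of the flat top of the tab, a grey ribbed 40 x 40 mm block between the guides, 2 mm from the seated cover's +y edge, at x = 0, y = -8 mm of the supply. Top 82 mm above the bench when up, 71 mm when fully in (deck 70). The point moves with the tab
- guide_end (a point): on the supply: middle of the top of the guides' +y end wall, x = 0, y = 84, z = 81 mm. The guides: aluminium side walls 79 mm apart inside, 11 mm high above the deck; inside them 4 mm high runners carry the cover. Only over the seat (y -120 to -24 mm) lips reach 4 mm over the cover's side edges, top 14 mm above the deck, 68 mm open between them. End walls 11 mm high at y = -112 and +80 mm
- rack: bystander: loose yellow microtube rack, 68 x 190 x 30 mm, on the far (+x) side of the supply. Origin: centre of its underside
- flask: bystander: loose glass flask with cork, 66 mm wide, 106 mm high, beside the supply. Origin: centre of its underside
- jar: bystander: loose lidded jar, 54 mm wide, 75 mm high, beside the supply. Origin: centre of its underside
- beaker: bystander: loose open beaker, 64 mm wide, 80 mm high, beside the supply. Origin: centre of its underside

How it is judged:
On the way, in this order (a step that is already met when the one before it is completed fails the run):
1. the tab is pressed fully in while the cover is still on its seat (value of joint tab above 0.0092 m and y of cover in the frame of supply below -0.05 m), for 0.1 s.
2. the cover is pushed along its guides until the bay is uncovered (y of cover in the frame of supply above -0.008 m and z of cover in the frame of supply between 0.068 and 0.08 m), for 0.2 s.
At the end, for the whole second after the job is handed in: the cover lies at rest, flat (within 0.08 rad) and straight in its guides on the supply, moved at least 62 mm from its seat so that the bay is open; the tab is still pressed in (above 8.5 mm) (all of step 2 and angle between cover's own z axis and vertical below 0.08 rad and angle between the y axis of cover and the y axis of supply, either way round below 0.12 rad and linear speed of cover below 0.01 m/s and value of joint tab above 0.0085 m); the robot touches nothing.
It fails at once if the cover is lifted more than 9 mm off its runners (z of cover in the frame of supply above 0.083 m).
It fails at once if the yellow microtube rack is moved more than 20 mm or tipped (distance of rack from where it was at the start of the episode above 0.02 m or angle between rack's own z axis and vertical above 0.3 rad).
It fails at once if the corked flask is moved more than 20 mm or tipped (distance of flask from where it was at the start of the episode above 0.02 m or angle between flask's own z axis and vertical above 0.3 rad).
It fails at once if the jar is moved more than 20 mm or tipped (distance of jar from where it was at the start of the episode above 0.02 m or angle between jar's own z axis and vertical above 0.3 rad).
It fails at once if the beaker is moved more than 20 mm or tipped (distance of beaker from where it was at the start of the episode above 0.02 m or angle between beaker's own z axis and vertical above 0.3 rad).
It also fails if it takes over 42 s, if anything falls off the work surface, if the arm or the gripper's body presses on something with over 40 N, if the wrist force passes 120 N, or if a joint passes its speed limit or range.

### The arm

A 6-joint arm with a two-finger parallel gripper is mounted at the origin on the work surface. World frame = base frame: x ahead of the robot, y to its left, z up, the work surface at z = 0. Lengths are in m, angles in rad, forces in N, time in s.
With the tool pointing down it reaches from about 0.225 to 0.875 m from the base axis. Payload 3.4 kg.
Tool frame: the origin (TCP) lies between the finger pads; the fingertips stand 19 mm ahead of it and the grasp point (between the pads) is the TCP (finger_overhang is the distance from the TCP to the fingertips, in m); z points along the fingers, y is the line along which they close (so a half turn about z gives the same grasp; the last joint's range is limited). The gripper opens to 85 mm and grips with 20 to 120 N. Pads are 22 mm wide; open, the fingers measure 114 mm over their backs; the gripper's body (76 mm by 85 mm) begins 54 mm behind the grasp point. The pads swing forward as they close: fully open they stand 13 mm farther back than shut.
Start: joints at [-1.331, 0.276, 1.505, -0, 1.361, -0.121], TCP at [0.203, -0.538, 0.25] pointing down, gripper open.
Joint ranges: [-2.89, 2.89], [-0.75, 2.08], [0.22, 2.7], [-1.18, 4.32], [0.11, 2.71], [-2.7, 2.7]. Speed limits (rad/s): [2.57, 2.57, 3.14, 3.14, 3.14, 3.14].

### API

Orientations are given as a 3x3 rotation matrix whose columns are the frame's x, y, z axes.
In Python, from cell import * gives the robot as it stands. The module is installed in compiled form; this text tells all that it offers.
- The arm moves only by the tool send_rows, never from a script. Its argument "targets" is a list of rows, each a list of 2 entries, a list of its own where there are three numbers: the shift along the tool's x, y, z in mm, then the turn, a rotation vector about the tool's x, y, z in degrees. In form: [[[x, y, z], [ax, ay, az]], ...]. A call has 1 to 20 rows; each row shifts and turns the commanded pose from where the row before left it, along the tool's axes as they then stand; what a row does not reach is not made up. A row lasts 1/12 s, in which the tool goes at most 41.7 mm and 7.16 degrees, less where a joint would pass 70% of its speed; a pose out of reach is approached as far as the arm can. A call with a gripper value outside its range is refused whole. "grip" is the closure in counts, from 0 (fully open) to 255 (shut), set as the call begins (left out, the last holds). The fingers move at their own pace and stop on an object; "newtons" is the grip in N (left out, the last holds). Time passes only in rows, so rows that do not move let the fingers close. It gives the time, the measured TCP pose, the force, the opening and the grip force at its end, in the units of the state.
- state(): the state, without advancing time (a new reading comes with each control period).
- grab_frame(name): name is "scene" or "top" or "wrist"; returns a dict with "image" (480x640x3 uint8, red, green, blue), "mtx" (3x3 intrinsics, pixels), "R" (3x3) and "t" (3): a world point X has camera coordinates R X + t; the wrist camera has in their place "hand_eye" (4x4, takes a point from camera to tool coordinates, whose origin is the TCP and whose axes are the flange's). Camera axes: x right, y down, z forward; pixel columns grow to the right and rows downward; lengths in m; the calibration is good to about 2 mm. A picture is of the moment at which its call begins: read the wrist's pose just before it. There is no depth.
- job_done(): hands the job in; it is judged then, once.
The state is a dict: "t": time; "joint_positions": joint angles; "dq": joint speeds; "joint_torque": joint torques, N m; "tcp_pos": TCP position; "tool_rot": TCP orientation; "force": force on the tool from outside, world axes, zero at the start; "ft_torque": the same for the moment, N m; "grip_width": finger opening in m; "gripper_force": force on a finger pad.
Only numpy, scipy, OpenCV 4.12 (cv2) and the standard library are available. Lean on these libraries where they do the work, as an engineer would, in place of code of your own. Each camera call takes 0.05 s, during which the arm holds its last target. There are 200 camera calls.

## Working session

There is one attempt and no reset: what is moved stays moved. The work goes in short steps, Python scripts to look and compute and a tool call to move; the robot and the scene stay as the last step left them, time stands still between calls to the robot, and variables do not carry over. Pictures are saved under pics/ and viewed, at most 10 in all, crops included, and the job is handed in when it is done.

Besides the shell and the picture viewer there is one more tool, called after ">>>" in YAML: its name, and indented under it one key for each argument. send_rows: Moves the arm, as the interface text tells. Its arguments: {"type":"object","properties":{"targets":{"type":"array"},"grip":{"type":"number"},"newtons":{"type":"number"}},"required":["targets"]}

```bash
mkdir -p pics; python3 - <<'E'
from cell import *
import cv2, numpy as np
s=state(); print(s['t'],s['tcp_pos'],np.round(s['tool_rot'],3),s['grip_width'])
for n in('scene','top'):
    f=grab_frame(n); cv2.imwrite(f'pics/{n}0.png',f['image'][:,:,::-1]); np.savez(f'pics/{n}0.npz',**{k:v for k,v in f.items()}); print(n,f['mtx'].round(1).tolist(),f['R'].round(3).tolist(),f['t'].round(3).tolist())
E
```

```text
0.0 [ 0.20283841 -0.53750332  0.24944439] [[ 0.936  0.353 -0.   ]
 [ 0.353 -0.936  0.002]
 [ 0.    -0.002 -1.   ]] 0.0854494225072862
scene [[477.2, 0.0, 324.7], [0.0, 477.2, 242.2], [0.0, 0.0, 1.0]] [[0.817, 0.577, -0.014], [0.331, -0.488, -0.808], [-0.473, 0.655, -0.589]] [-0.495, -0.081, 1.075]
top [[544.9, 0.0, 320.7], [0.0, 544.9, 238.8], [0.0, 0.0, 1.0]] [[0.017, -1.0, -0.027], [-0.996, -0.014, -0.093], [0.093, 0.028, -0.995]] [0.077, 0.598, 1.183]
```

View pics/top0.png

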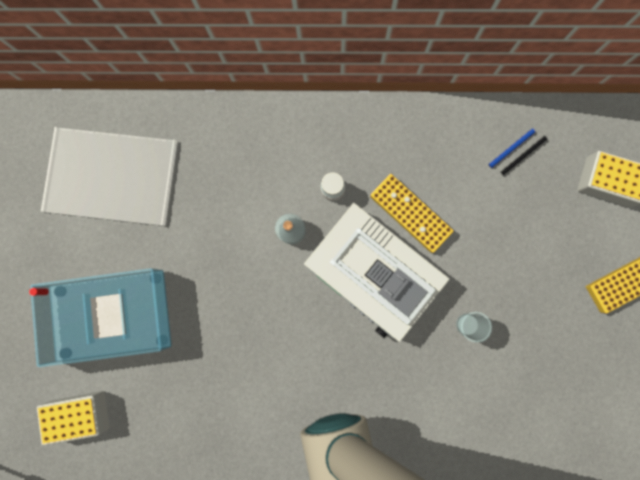

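View pics/scene0.png

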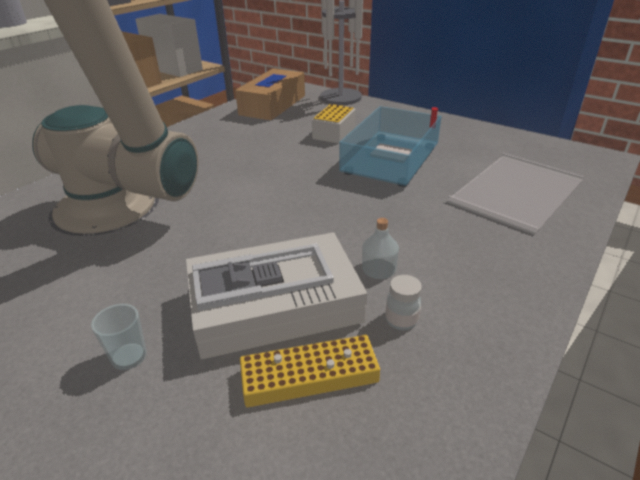

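The top view shows the supply deck with corners at about (353,206), (450,275), (403,340) and (305,265). The cover is near (403,293) and the tab near (379,272). In the scene view the supply is around (275,290). I'll zoom in for exact corners.

```bash
python3 - <<'E'
import cv2
a=cv2.imread('pics/top0.png')[195:350,295:460]; cv2.imwrite('pics/topc.png',cv2.resize(a,None,fx=4.8,fy=3.8709677*1,interpolation=cv2.INTER_CUBIC)[:600])
a=cv2.imread('pics/scene0.png')[225:365,175:375]; cv2.imwrite('pics/scenec.png',cv2.resize(a,None,fx=4,fy=4,interpolation=cv2.INTER_CUBIC))
E
```

```text
(no output)
```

View pics/topc.png

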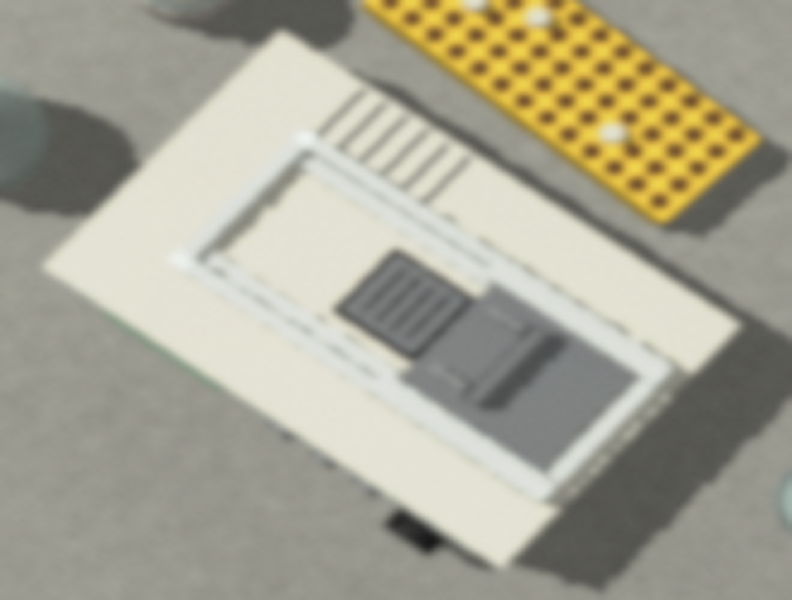

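View pics/scenec.png

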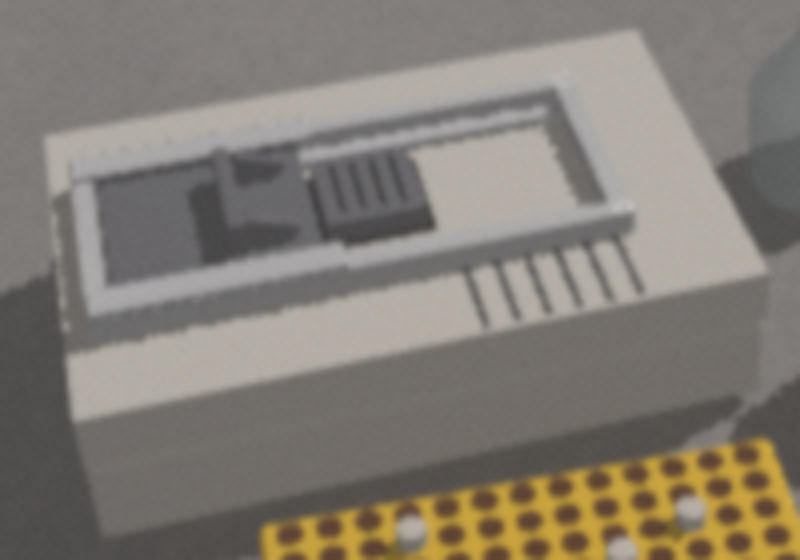

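```bash
cat > h.py <<'E'
import numpy as np, cv2
from scipy.optimize import least_squares
def proj(n,X):
    f=np.load(f'pics/{n}0.npz'); p=(X@f['R'].T+f['t'])@f['mtx'].T; return p[:,:2]/p[:,2:]
E
python3 - <<'E'
from h import *
sgn=np.array([[1,1],[1,-1],[-1,-1],[-1,1]])
T=np.array([[284,30],[742,323],[500,568],[45,265]])/[4.8,3.871]+[295,195]-.5
S=np.array([[768,272],[75,420],[45,136],[636,32]])/4+[175,225]-.5
Ft=np.load('pics/top0.npz');Fs=np.load('pics/scene0.npz')
P=[F['mtx']@np.c_[F['R'],F['t']] for F in(Ft,Fs)]
X=cv2.triangulatePoints(P[0],P[1],T.T,S.T); X=(X[:3]/X[3]).T; print(X.round(4)); print(np.linalg.norm(X-np.roll(X,-1,0),axis=1))
def w(p,L): c,s=np.cos(p[3]),np.sin(p[3]); return L@np.array([[c,s,0],[-s,c,0],[0,0,1]])+p[:3]
D=np.c_[sgn*[.085,.13],np.full(4,.07)]
r=least_squares(lambda p:np.r_[(proj('top',w(p,D))-T).ravel(),(proj('scene',w(p,D))-S).ravel()],[.4,-.1,0,-.6])
p=r.x;print('pose',p.round(4),np.degrees(p[3]),r.fun.round(1))
q=np.r_[p[:2],0,p[3]]
tt=np.array([[398,250],[474,300],[413,358],[337,306]])/[4.8,3.871]+[295,195]-.5
print('tab err px',(proj('top',w(q,np.c_[sgn*.02+[0,-.008],np.full(4,.082)]))-tt).round(1).tolist())
print('tab',w(q,np.array([[0,-.008,.082]])),'rib',w(q,np.array([[0,-.075,.0865],[0,.01,.08]])))
np.save('pose.npy',q)
# bystanders by ray from top at mid height
def ray(uv,z):
    d=Ft['R'].T@np.linalg.solve(Ft['mtx'],[*uv,1]); c=-Ft['R'].T@Ft['t']; return c+d*(z-c[2])/d[2]
for n,uv,z in(('flask',(288,226),.106),('jar',(332,184),.075),('beaker',(476,326),.08)):
    a=ray(uv,z)-[*q[:2],0]; c,s=np.cos(q[3]),np.sin(q[3]); print(n,ray(uv,z).round(3),'sup',(c*a[0]+s*a[1]).round(3),(-s*a[0]+c*a[1]).round(3))
E
```

```text
[[ 0.6739  0.0155  0.0711]
 [ 0.5143 -0.1876  0.0721]
 [ 0.3796 -0.0821  0.0704]
 [ 0.5413  0.1206  0.0696]]
[0.25835183 0.17112531 0.25928371 0.16916853]
pose [ 5.273e-01 -3.290e-02  5.000e-04 -6.686e-01] -38.30873395048768 [-0.5 -0.5 -0.5  0.2 -0.1 -0.4 -0.7 -0.2  0.2  0.2 -1.   0.6 -0.4  0.1
 -0.  -0.7]
tab err px [[0.0, 0.2], [-1.0, -0.7], [-0.2, -1.0], [0.8, 0.4]]
tab [[ 0.52235191 -0.03920955  0.082     ]] rib [[ 0.4808187  -0.09178323  0.0865    ]
 [ 0.53351008 -0.02508527  0.08      ]]
flask [0.616 0.153 0.106] sup -0.046 0.201
jar [0.712 0.063 0.075] sup 0.086 0.189
beaker [ 0.414 -0.242  0.08 ] sup 0.041 -0.234
```

The geometry checks out: triangulated deck height is 70–72 mm, sides are 259 x 170 mm, and the tab agrees to within 1 px. I'll turn the tool so its x lies along the supply's +y, shut the fingers and move over the tab.

>>> send_rows:
  targets:
    - [[0, 0, 0], [0, 0, -6.2]]
    - [[0, 0, 0], [0, 0, -6.2]]
    - [[0, 0, 0], [0, 0, -6.2]]
    - [[0, 0, 0], [0, 0, -6.2]]
    - [[0, 0, 0], [0, 0, -6.2]]
    - [[20, -2, 0], [0, 0, 0]]
    - [[36, -4, 0], [0, 0, 0]]
    - [[38, -4, 0], [0, 0, 0]]
    - [[38, -4, 0], [0, 0, 0]]
    - [[38, -4, 0], [0, 0, 0]]
    - [[38, -4, 0], [0, 0, 0]]
    - [[38, -4, 0], [0, 0, 0]]
    - [[38, -4, 0], [0, 0, 0]]
    - [[38, -4, 0], [0, 0, 0]]
    - [[38, -4, 0], [0, 0, 0]]
    - [[38, -4, 0], [0, 0, 0]]
    - [[38, -4, 0], [0, 0, 0]]
    - [[38, -4, 0], [0, 0, 0]]
    - [[38, -4, 0], [0, 0, 0]]
    - [[20, -3, 0], [0, 0, 0]]
  grip: 255
  newtons: 30

```text
t: 1.77
tcp_pos: [0.4897, -0.0818, 0.25]
tool_rot: [[0.618, 0.786, 0.001], [0.786, -0.618, 0.002], [0.002, -0.001, -1.0]]
force: [0.5, 1.1, 0.4]
grip_width: 0.0002
gripper_force: 0.0
```

```bash
cat >> h.py <<'E'
def where(s):
    q=np.load('pose.npy'); c,sn=np.cos(q[3]),np.sin(q[3]); a=s['tcp_pos']-np.r_[q[:2],0]
    R=np.array([[c,sn,0],[-sn,c,0],[0,0,1]])
    print('t',round(s['t'],2),'tip in supply mm',(1e3*(R@(a+.019*s['tool_rot'][:,2]))).round(1),'force',np.round(R@s['force'],1),'w',round(s['grip_width'],4)); print('tool axes in supply',(R@s['tool_rot']).round(3).tolist())
E
python3 - <<'E'
from cell import *
from h import *
where(state()); s=state(); f=grab_frame('wrist'); cv2.imwrite('pics/w1.png',f['image'][:,:,::-1])
# predicted pixels of tab top corners, rib top ends
H=f['hand_eye']; q=np.load('pose.npy'); c,sn=np.cos(q[3]),np.sin(q[3])
L=np.array([[.02,.012,.082],[.02,-.028,.082],[-.02,-.028,.082],[-.02,.012,.082],[.025,-.065,.094],[-.025,-.065,.094],[0,.084,.081]])
W=L@np.array([[c,sn,0],[-sn,c,0],[0,0,1]])+np.r_[q[:2],0]
T=(W-s['tcp_pos'])@s['tool_rot']; C=(T-H[:3,3])@H[:3,:3]; p=C@f['mtx'].T; print((p[:,:2]/p[:,2:]).round(0).tolist())
E
```

```text
t 1.77 tip in supply mm [  0.8 -61.6 231. ] force [-0.3  1.2  0.4] w 0.0002
tool axes in supply [[-0.002, 1.0, -0.001], [1.0, 0.002, 0.002], [0.002, -0.001, -1.0]]
[[343.0, 125.0], [342.0, 181.0], [289.0, 181.0], [288.0, 125.0], [349.0, 233.0], [282.0, 233.0], [316.0, 12.0]]
```

View pics/w1.png

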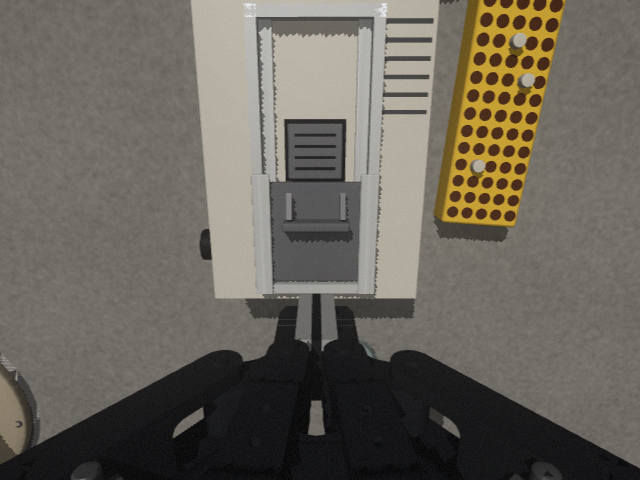

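The wrist view has the tab at columns 285–345, rows 120–181, and the rib edge at row 232. Both match the prediction within about 2 mm. Next I'll go over the tab and down to just above it.

>>> send_rows:
  targets:
    - [[28, 0, 0], [0, 0, 0]]
    - [[29, 0, 0], [0, 0, 0]]
    - [[0, 0, 30], [0, 0, 0]]
    - [[0, 0, 35], [0, 0, 0]]
    - [[0, 0, 35], [0, 0, 0]]
    - [[0, 0, 25], [0, 0, 0]]
    - [[0, 0, 12], [0, 0, 0]]
    - [[0, 0, 0], [0, 0, 0]]
    - [[0, 0, 0], [0, 0, 0]]

```text
t: 2.57
tcp_pos: [0.523, -0.0407, 0.1127]
tool_rot: [[0.62, 0.784, -0.002], [0.784, -0.62, 0.0], [-0.001, -0.002, -1.0]]
force: [0.3, 0.7, 1.1]
grip_width: -0.0001
gripper_force: 0.0
```

```bash
python3 -c "
from cell import *
from h import *
where(state())"
```

```text
t 2.57 tip in supply mm [ 1.5 -8.8 93.7] force [-0.2  0.7  1.1] w -0.0001
tool axes in supply [[0.0, 1.0, -0.002], [1.0, -0.0, -0.001], [-0.001, -0.002, -1.0]]
```

>>> send_rows:
  targets:
    - [[4, -1, 0], [0, 0, 0]]
    - [[0, 0, 5], [0, 0, 0]]
    - [[0, 0, 4], [0, 0, 0]]
    - [[0, 0, 2], [0, 0, 0]]
    - [[0, 0, 2], [0, 0, 0]]
    - [[0, 0, 2], [0, 0, 0]]
    - [[0, 0, 2], [0, 0, 0]]
    - [[0, 0, 2], [0, 0, 0]]
    - [[0, 0, 1], [0, 0, 0]]
    - [[0, 0, 0], [0, 0, 0]]
    - [[0, 0, 0], [0, 0, 0]]

```text
t: 3.48
tcp_pos: [0.5253, -0.0369, 0.0932]
tool_rot: [[0.62, 0.784, 0.0], [0.784, -0.62, -0.0], [0.0, 0.0, -1.0]]
force: [-0.5, -0.3, 1.7]
grip_width: -0.0002
gripper_force: 1.0
```

```bash
python3 -c "
from cell import *
from h import *
where(state())"
```

```text
t 3.48 tip in supply mm [ 0.9 -4.3 74.2] force [-0.3 -0.5  1.7] w -0.0002
tool axes in supply [[0.0, 1.0, 0.0], [1.0, -0.0, 0.0], [0.0, 0.0, -1.0]]
```

>>> send_rows:
  targets:
    - [[0, 0, 1], [0, 0, 0]]
    - [[0, 0, 1], [0, 0, 0]]
    - [[0, 0, 1], [0, 0, 0]]
    - [[0, 0, 0], [0, 0, 0]]

```text
t: 3.82
tcp_pos: [0.5253, -0.0369, 0.0901]
tool_rot: [[0.62, 0.784, 0.0], [0.784, -0.62, -0.0], [-0.0, 0.0, -1.0]]
force: [0.4, 0.1, 2.7]
grip_width: 0.0001
gripper_force: 1.2
```

>>> send_rows:
  targets:
    - [[0, 0, 0.7], [0, 0, 0]]
    - [[0, 0, 0.7], [0, 0, 0]]
    - [[0, 0, 0], [0, 0, 0]]

```text
t: 4.07
tcp_pos: [0.5253, -0.0369, 0.09]
tool_rot: [[0.62, 0.785, 0.001], [0.785, -0.62, -0.0], [0.0, 0.001, -1.0]]
force: [-1.9, -0.5, 10.6]
grip_width: -0.0001
gripper_force: 5.4
```

>>> send_rows:
  targets:
    - [[0, 0, 0.7], [0, 0, 0]]
    - [[0, 0, 0], [0, 0, 0]]
    - [[0, 0, -6], [0, 0, 0]]
    - [[0, 0, -20], [0, 0, 0]]
    - [[0, 0, -26], [0, 0, 0]]
    - [[-12, -1, 0], [0, 0, 0]]
    - [[-25, 0, 0], [0, 0, 0]]
    - [[-25, 0, 0], [0, 0, 0]]
    - [[-22, 0, 0], [0, 0, 0]]
    - [[0, 0, 0], [0, 0, 0]]
    - [[0, 0, 0], [0, 0, 0]]

```text
t: 4.98
tcp_pos: [0.4716, -0.1027, 0.1397]
tool_rot: [[0.622, 0.783, -0.0], [0.783, -0.622, 0.0], [-0.0, -0.001, -1.0]]
force: [-0.1, -0.2, 1.1]
grip_width: 0.0001
gripper_force: 0.0
```

```bash
python3 - <<'E'
from cell import *
from h import *
where(state()); f=grab_frame('wrist'); cv2.imwrite('pics/w2.png',f['image'][:,:,::-1])
E
```

```text
t 4.98 tip in supply mm [ -0.4 -89.3 120.7] force [ 0.1 -0.2  1.1] w 0.0001
tool axes in supply [[0.003, 1.0, -0.001], [1.0, -0.003, -0.0], [-0.0, -0.001, -1.0]]
```

View pics/w2.png

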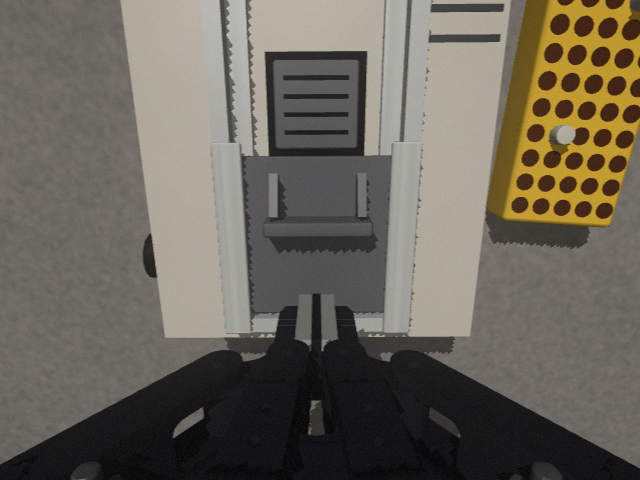

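The tab (265–367, 52–157) is now sunk into its well and the cover is still seated. The fingers stand behind the rib (row ~225), so I'll go down to about 4 mm above the plate.

>>> send_rows:
  targets:
    - [[0, 0, 12], [0, 0, 0]]
    - [[0, 0, 13], [0, 0, 0]]
    - [[0, 0, 8], [0, 0, 0]]
    - [[0, 0, 4], [0, 0, 0]]
    - [[0, 0, 0], [0, 0, 0]]
    - [[0, 0, 0], [0, 0, 0]]

```text
t: 5.53
tcp_pos: [0.4727, -0.1019, 0.1031]
tool_rot: [[0.62, 0.785, -0.0], [0.785, -0.62, 0.0], [0.0, -0.0, -1.0]]
force: [-1.0, 0.7, -0.5]
grip_width: -0.0001
gripper_force: 0.0
```

```bash
python3 -c "
from cell import *
from h import *
where(state())"
```

```text
t 5.53 tip in supply mm [ -0.1 -87.9  84.1] force [-1.2 -0.  -0.5] w -0.0001
tool axes in supply [[-0.0, 1.0, -0.0], [1.0, 0.0, 0.0], [0.0, -0.0, -1.0]]
```

>>> send_rows:
  targets:
    - [[3, 0, 0], [0, 0, 0]]
    - [[3, 0, 0], [0, 0, 0]]
    - [[3, 0, 0], [0, 0, 0]]
    - [[3, 0, 0], [0, 0, 0]]
    - [[3, 0, 0], [0, 0, 0]]
    - [[3, 0, 0], [0, 0, 0]]
    - [[3, 0, 0], [0, 0, 0]]
    - [[3, 0, 0], [0, 0, 0]]
    - [[3, 0, 0], [0, 0, 0]]
    - [[3, 0, 0], [0, 0, 0]]

```text
t: 6.37
tcp_pos: [0.4911, -0.0785, 0.1032]
tool_rot: [[0.62, 0.785, -0.0], [0.785, -0.62, -0.0], [-0.0, -0.0, -1.0]]
force: [-0.4, -1.1, 1.6]
grip_width: 0.0
gripper_force: 0.9
```

```bash
python3 -c "
from cell import *
from h import *
where(state())"
```

```text
t 6.37 tip in supply mm [ -0.2 -58.2  84.2] force [ 0.3 -1.1  1.6] w 0.0
tool axes in supply [[0.0, 1.0, -0.0], [1.0, -0.0, -0.0], [-0.0, -0.0, -1.0]]
```

The push force is only about 1 N, so the cover is sliding. I'll keep going.

>>> send_rows:
  targets:
    - [[3, 0, 0], [0, 0, 0]]
    - [[3, 0, 0], [0, 0, 0]]
    - [[3, 0, 0], [0, 0, 0]]
    - [[3, 0, 0], [0, 0, 0]]
    - [[3, 0, 0], [0, 0, 0]]
    - [[3, 0, 0], [0, 0, 0]]
    - [[3, 0, 0], [0, 0, 0]]
    - [[3, 0, 0], [0, 0, 0]]
    - [[3, 0, 0], [0, 0, 0]]
    - [[3, 0, 0], [0, 0, 0]]
    - [[3, 0, 0], [0, 0, 0]]
    - [[3, 0, 0], [0, 0, 0]]
    - [[3, 0, 0], [0, 0, 0]]
    - [[3, 0, 0], [0, 0, 0]]
    - [[3, 0, 0], [0, 0, 0]]
    - [[3, 0, 0], [0, 0, 0]]
    - [[3, 0, 0], [0, 0, 0]]
    - [[3, 0, 0], [0, 0, 0]]
    - [[3, 0, 0], [0, 0, 0]]
    - [[2, 0, 0], [0, 0, 0]]

```text
t: 8.03
tcp_pos: [0.5278, -0.032, 0.1032]
tool_rot: [[0.62, 0.785, 0.0], [0.785, -0.62, 0.0], [0.0, 0.0, -1.0]]
force: [-0.0, -1.5, 0.8]
grip_width: -0.0002
gripper_force: 0.9
```

```bash
python3 - <<'E'
from cell import *
from h import *
where(state()); f=grab_frame('wrist'); cv2.imwrite('pics/w3.png',f['image'][:,:,::-1])
E
```

```text
t 8.03 tip in supply mm [-0.2  1.1 84.2] force [ 0.9 -1.2  0.8] w -0.0002
tool axes in supply [[0.0, 1.0, 0.0], [1.0, -0.0, 0.0], [0.0, 0.0, -1.0]]
```

View pics/w3.png

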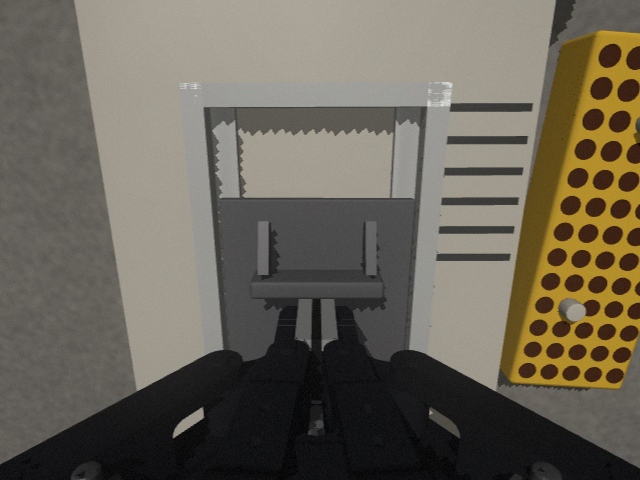

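The cover is flat and straight. Its front edge (row 198) is about 36 mm from the end wall, so the cover sits at y ≈ +4 mm. I'll push a little more for margin, back off and rise.

>>> send_rows:
  targets:
    - [[3, 0, 0], [0, 0, 0]]
    - [[2, 0, 0], [0, 0, 0]]
    - [[1, 0, 0], [0, 0, 0]]
    - [[0, 0, 0], [0, 0, 0]]
    - [[0, 0, 0], [0, 0, 0]]
    - [[-4, 0, 0], [0, 0, 0]]
    - [[-8, 0, 0], [0, 0, 0]]
    - [[0, 0, -10], [0, 0, 0]]
    - [[0, 0, -30], [0, 0, 0]]
    - [[0, 0, -35], [0, 0, 0]]
    - [[-35, 0, -35], [0, 0, 0]]
    - [[-41, 0, 0], [0, 0, 0]]
    - [[-41, 0, 0], [0, 0, 0]]
    - [[0, 0, 0], [0, 0, 0]]
    - [[0, 0, 0], [0, 0, 0]]

```text
t: 9.33
tcp_pos: [0.4536, -0.1259, 0.2087]
tool_rot: [[0.624, 0.782, 0.001], [0.782, -0.624, -0.0], [0.001, 0.001, -1.0]]
force: [0.7, 0.4, 0.3]
grip_width: 0.0002
gripper_force: 0.0
```

```bash
python3 - <<'E'
from cell import *
from h import *
where(state()); f=grab_frame('wrist'); cv2.imwrite('pics/w4.png',f['image'][:,:,::-1])
E
```

```text
t 9.33 tip in supply mm [  -0.2 -118.7  189.7] force [0.3 0.8 0.3] w 0.0002
tool axes in supply [[0.005, 1.0, 0.001], [1.0, -0.005, 0.001], [0.001, 0.001, -1.0]]
```

View pics/w4.png

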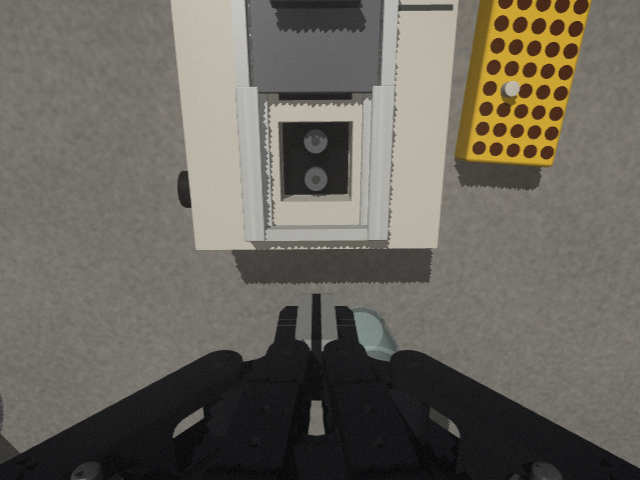

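The bay (281–352, 122–200) is fully open, with the cover's rear edge at row 93, beyond the bay. The cover is straight and the robot is clear.

```bash
python3 -c "
from cell import *
print(job_done())"
```

```text
the job is handed in; nothing more can be done
None
```

The job is handed in: I pressed the tab to its stop and pushed the cover about 80 mm along its guides. The last picture shows the bay fully open, the cover straight and the arm clear; no verdict was returned.

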